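Set the mason's square on the plaster slab

ROBOT

A 7-joint arm with a two-finger parallel gripper is mounted at the origin on the work surface. World frame = base frame: x ahead of the robot, y to its left, z up, the work surface at z = 0. Lengths are in m, angles in rad, forces in N, time in s.
With the tool pointing down it reaches from about 0.35 to 0.9 m from the base axis. Payload 8.1 kg.
Tool frame: the origin (TCP) lies between the finger pads; the fingertips stand ahead of it and the grasp point (between the pads) is the TCP (arm.nose_length is the z of the fingertips in the tool frame, in m); z points along the fingers, y is the line along which they close (so a half turn about z gives the same grasp; the last joint's range is limited). The gripper opens to 92 mm and grips with 3 to 60 N. Pads are 19 mm wide; open, the fingers measure 130 mm over their backs; the gripper's body (75 mm by 190 mm) begins 47 mm behind the grasp point.
Start: joints at [1.082, 0.434, 0.025, 1.573, -0.012, 1.134, -0.075], TCP at [0.235, -0.579, 0.246] pointing down, gripper open.
Joint ranges: [-2.62, 2.62], [-0.44, 2.09], [-1.27, 1.32], [0.08, 2.57], [-1.32, 4.46], [0.12, 2], [-2.74, 2.74]. Speed limits (rad/s): [2.22, 2.22, 3.01, 3.01, 3.14, 3.14, 3.14].

INTERFACE

Orientations are given as a rotation vector (axis times angle).
In Python, from cell import sensors, optics, arm gives the robot as it stands.
- The arm moves only by the tool arm_command, never from a script. Its argument "deltas" is one flat list of numbers, 7 for each row, row after row: the turn, a rotation vector about the world's x, y, z as a fraction of full scale, then the shift along the world's x, y, z as a fraction of full scale, then the finger opening in mm, from 0 to 91.8. In form: [wx, wy, wz, dx, dy, dz, fingers, wx, wy, wz, dx, dy, dz, fingers, ...]. A call has 1 to 20 rows; each row is the pose to reach, as a shift and turn from the pose commanded when the call began; what a row does not reach only later rows make up. Full scale, the value 1, is 1 m for a shift and 90 degrees for a turn. A row lasts 1/10 s, in which the tool goes at most 50 mm and 8.59 degrees, less where a joint would pass 70% of its speed; a pose out of reach is approached as far as the arm can. A call with a number of a shift or a turn outside -1 to 1 is refused whole. A call with a gripper value outside its range is refused whole. The fingers move at their own pace and stop on an object; "force" is the grip in N (left out, the last holds). Time passes only in rows, so rows that repeat a pose let the fingers close. It gives the time, the measured TCP pose, the force, the opening and the grip force at its end, in the units of the state.
- sensors.observe(): the state, without advancing time (a new reading comes with each control period).
- optics.get_image(name): name is "scene" or "top" or "wrist"; returns the picture (480x640x3 uint8, blue, green, red); there is no depth.
- optics.calibration(name): a dict with "camera_matrix" (3x3 intrinsics, pixels), "rvec" (rotation vector, rad) and "tvec" (3), from world to camera coordinates, as OpenCV has them. Camera axes: x right, y down, z forward; pixel columns grow to the right and rows downward; lengths in m; the calibration is good to about 2 mm. A picture is of the moment at which its call begins: read the wrist's pose just before it. calibration takes no time and is no camera call; for the wrist camera it gives the pose at the moment of the call.
- arm.sign_off(): hands the job in; it is judged then, once.
The state is a dict: "clock": time; "joints": joint angles; "dq": joint speeds; "joint_efforts": joint torques, N m; "position": TCP position; "ee_rot": TCP orientation; "force": force on the tool from outside, world axes, zero at the start; "ft_torque": the same for the moment, N m; "width": opening from 0.0 (shut) to 1.0 (fully open); "gripper_force": force on a finger pad.
Only numpy, scipy, OpenCV 4.12 (cv2) and the standard library are available. Lean on these libraries where they do the work, as an engineer would, in place of code of your own. Each camera call takes 0.05 s, during which the arm holds its last target. There are 200 camera calls.

TASK

Get the plaster slab ready for ruling a cut line: set the mason's square on the bench with its steel stock flush along the slab's edge nearest the robot and its blade lying over the slab, so that the blade's straight outer edge lies on the short pencil line drawn on the slab. Let go of it there, and do not shift the plasterer's float that lies on the bench.

Things in the scene. Friction and masses are not known exactly. Their poses are not given: they have to be found in the camera images.
- square: The mason's square, loose, L-shaped, 0.3 to 0.65 kg, standing on its stock: a steel bar 36 (x) x 140 (y) x 26 mm (z), underside flat on the bench. Origin: centre of the stock's underside, z up. The blade leaves the stock's +y end (the heel) along +x; a wooden handle stands on the stock's middle. The stock's +x face (x = 18 mm) goes against the slab.
- face_heel (a point): Point on the square: bottom of the stock's +x face at the heel end (18, 70, 0 mm in the square's frame), straight below the root of the blade's outer edge. Axes as the square's.
- face_toe (a point): Point on the square: bottom of the stock's +x face at the other end (18, -70, 0 mm in the square's frame).
- blade_tip (a point): Point on the square: underside of the blade's outer edge at its free end (160, 70, 22.5 mm in the square's frame). The blade is a flat aluminium strip, y = 38 to 70 mm, z = 22.5 to 26 mm, hanging free out to x = 160 mm. Its straight outer edge is the one at y = 70 mm, in line with the stock's heel end.
- slab: White plaster slab, 180 (x) x 220 (y) x 20 mm (z), bedded down on the bench so that it cannot move. Origin: centre of its underside; x points away from the robot, into the slab from its near edge, y to the left along that edge, z up. Its top is 20 mm above the bench, so the blade of a square standing on the bench passes 2.5 mm above it.
- slab_edge (a point): Middle of the bottom of the slab's near edge, the 220 mm side towards the robot (-90, 0, 0 mm in the slab's frame). Axes as the slab's.
- tick: The dark pencil line on the slab's top, 60 mm long (x) and 5 mm wide (y), drawn square to the near edge and starting 0 to 4 mm from it. Origin: its middle. Axes as the slab's.
- float: Plasterer's float, a bystander: steel plate 170 x 90 x 5 mm with a round wooden handle 28 mm thick and 120 mm long above it, 61 mm high in all, 0.35 kg, loose. Origin: centre of the plate's underside. It lies to one side of the slab and the square to the other; either may be on the left.
- handle (a point): Middle of the square's wooden handle (0, 0, 45 mm in the square's frame), a block 24 (x) x 84 (y) mm, from z = 26 to 60 mm, on top of the stock: grip it from above across its 24 mm. Axes as the square's.

How it is judged:
At the end, for the whole second after the job is handed in: The square stands at rest with its stock flat on the bench (within 4 mm and 0.05 rad), both ends of the stock's +x face within 3 mm of the plane of the slab's near edge, and the outer edge of the blade within 8 mm of the middle of the pencil line, sideways (x of face_heel in the frame of slab_edge between -0.003 and 0.003 m and x of face_toe in the frame of slab_edge between -0.003 and 0.003 m and y of face_heel in the frame of tick between -0.008 and 0.008 m and height (world z) of square below 0.004 m and angle between square's own z axis and vertical below 0.05 rad and linear speed of square below 0.01 m/s); the robot touches nothing.
It fails at once if the plasterer's float is shifted by more than 20 mm (distance of float from where it was at the start of the episode above 0.02 m).
It also fails if it takes over 51 s, if anything falls off the work surface, if the arm or the gripper's body presses on something with over 40 N, if the wrist force passes 120 N, or if a joint passes its speed limit or range.

## Working session

There is one attempt and no reset: what is moved stays moved. The work goes in short steps, Python scripts to look and compute and a tool call to move; the robot and the scene stay as the last step left them, time stands still between calls to the robot, and variables do not carry over. Pictures are saved under pics/ and viewed, at most 10 in all, crops included, and the job is handed in when it is done.

Besides the shell and the picture viewer there is one more tool, called after "Call:" as name(argument=value, ...) on one line, values as JSON. arm_command: Moves the arm, as the interface text tells. Its arguments: {"type":"object","properties":{"deltas":{"type":"array","items":{"type":"number"}},"force":{"type":"number"}},"required":["deltas"]}

```bash
mkdir -p pics; python3 - <<'E'
from cell import sensors, optics, arm
import cv2
for n in("top","scene"):
    cv2.imwrite(f"pics/{n}0.png",optics.get_image(n))
    c=optics.calibration(n);print(n,c)
s=sensors.observe();print(s['clock'],s['position'],s['ee_rot'],s['force'],s['width'],arm.nose_length)
E
```

```text
top {'camera_matrix': array([[506.10237902,   0.        , 317.48452408],
       [  0.        , 506.10237902, 237.39761953],
       [  0.        ,   0.        ,   1.        ]]), 'rvec': array([ 2.14282428, -2.15192097,  0.13063373]), 'tvec': array([0.00802573, 0.58505444, 1.01053559])}
scene {'camera_matrix': array([[491.92102838,   0.        , 316.02285877],
       [  0.        , 491.92102838, 238.28254223],
       [  0.        ,   0.        ,   1.        ]]), 'rvec': array([ 2.34837934,  1.13583934, -0.33784608]), 'tvec': array([-0.36706413, -0.35530497,  1.32871696])}
0.1 [ 0.23494935 -0.57868632  0.2450137 ] [-3.08200488e+00 -6.01794363e-01  6.36170504e-04] [-0.26492859 -0.07938676  0.57738169] 0.9998976104216091 0.019
```

View pics/top0.png

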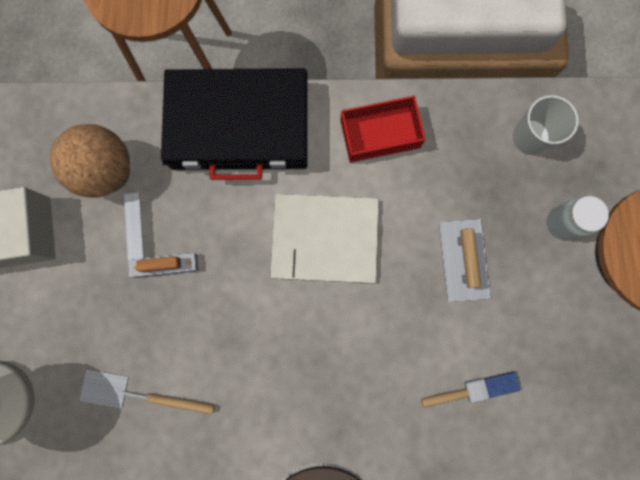

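View pics/scene0.png

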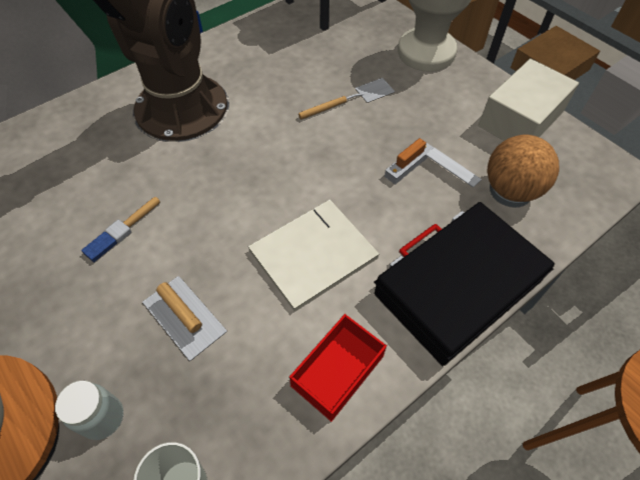

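The top view shows the slab at cols 272–379, rows 195–282, with its near edge at the bottom and the tick at about (294, 249–278). The square is on the left, with its handle at about (157, 264) and its heel and blade at cols 127–143. The float is on the right at about (466, 260). Next I'll measure these.

```bash
cat > h.py <<'E'
import cv2, numpy as np
from cell import sensors, optics, arm
def cast(c,px,z):
    px=np.array(px,float).reshape(-1,2)
    R=cv2.Rodrigues(c['rvec'])[0]; o=-R.T@c['tvec']
    d=np.c_[px,np.ones(len(px))]@np.linalg.inv(c['camera_matrix']).T@R
    return o+d*((z-o[2])/d[:,2])[:,None]
def big(m,box=None):
    if box:
        k=np.zeros_like(m);x0,y0,x1,y1=box;k[y0:y1,x0:x1]=m[y0:y1,x0:x1];m=k
    cs=cv2.findContours(m,cv2.RETR_EXTERNAL,cv2.CHAIN_APPROX_NONE)[0]
    return max(cs,key=cv2.contourArea)
def rect(c,cnt,z):
    p=cast(c,cnt,z)[:,:2]
    (cx,cy),(w,h),a=cv2.minAreaRect((p*1000).astype(np.float32))
    b=cv2.boxPoints(((cx,cy),(w,h),a)); e=[b[1]-b[0],b[2]-b[1]]; L=max(e,key=np.linalg.norm)
    if L[1]<0: L=-L
    return np.array([cx,cy]),(w,h),np.degrees(np.arctan2(-L[0],L[1])) # yaw of frame whose +y is long side
E
python3 - <<'E'
from h import *
im=cv2.imread('pics/top0.png');c=optics.calibration('top')
hsv=cv2.cvtColor(im,cv2.COLOR_BGR2HSV)
hm=cv2.inRange(hsv,(0,110,60),(20,255,255)); print('handle',rect(c,big(hm,(120,240,205,285)),.06))
sm=cv2.inRange(hsv,(15,10,170),(45,90,255)); print('slab',rect(c,big(sm,(255,180,400,300)),.02))
g=cv2.cvtColor(im,cv2.COLOR_BGR2GRAY)
tm=cv2.inRange(g,0,130); print('tick',rect(c,big(tm,(282,240,308,279)),.02))
print('corners approx blade tip/heel', cast(c,[(124.5,194),(128,277),(196,271)],.026))
E
```

```text
handle (array([529.88885498, 330.5138855 ]), (22.40311622619629, 89.9507064819336), np.float32(5.7712426))
slab (array([589.76342773,  -4.96257019]), (226.55038452148438, 183.10028076171875), np.float32(-2.995275))
tick (array([533.75085449,  56.10307312]), (3.8510470390319824, 54.694026947021484), np.float32(86.9702))
corners approx blade tip/heel [[0.68229013 0.41711938 0.026     ]
 [0.5054205  0.40142641 0.026     ]
 [0.5173403  0.2594724  0.026     ]]
```

Call:
arm_command(deltas=[0,0,0.4,0.22,0.4,0,80,0,0,0.4,0.22,0.4,0,80,0,0,0.4,0.22,0.4,0,80,0,0,0.4,0.22,0.4,0,80,0,0,0.4,0.22,0.4,0,80,0,0,0.4,0.22,0.4,0,80,0,0,0.4,0.22,0.4,0,80,0,0,0.4,0.22,0.4,0,80,0,0,0.4,0.22,0.4,0,80,0,0,0.819,0.29,0.909,0,80,0,0,0.819,0.29,0.909,0,80,0,0,0.819,0.29,0.909,0,80,0,0,0.819,0.29,0.909,0,80,0,0,0.819,0.29,0.909,0,80,0,0,0.819,0.29,0.909,0,80,0,0,0.819,0.29,0.909,0,80,0,0,0.819,0.29,0.909,0,80,0,0,0.819,0.29,0.909,0,80,0,0,0.819,0.29,0.909,0,80,0,0,0.819,0.29,0.909,0,80])

```text
clock: 2.1
position: [0.5237, 0.3354, 0.2452]
ee_rot: [-2.099, -2.334, -0.002]
force: [0.2, 0.6, -0.3]
width: 0.871
gripper_force: 0.0
```

Call:
arm_command(deltas=[0,0,0,0,0,0,80,0,0,0,0,0,0,80,0,0,0,0,0,0,80,0,0,0,0,0,0,80])

```text
clock: 2.5
position: [0.5256, 0.3282, 0.2458]
ee_rot: [2.108, 2.328, -0.001]
force: [0.1, -0.5, 0.2]
width: 0.877
gripper_force: 0.0
```

```bash
python3 - <<'E'
from h import *
s=sensors.observe();print(s['clock'],s['position'],s['ee_rot'],s['force'],s['joints'])
c=optics.calibration('wrist');im=optics.get_image('wrist');cv2.imwrite('pics/w1.png',im)
hsv=cv2.cvtColor(im,cv2.COLOR_BGR2HSV)
hm=cv2.inRange(hsv,(0,110,60),(20,255,255))
print(rect(c,big(hm),.06),cv2.boundingRect(big(hm)))
E
```

```text
2.5 [0.52562459 0.32815531 0.24577777] [ 2.10789038e+00  2.32828369e+00 -8.02123289e-04] [ 0.11818387 -0.54901138  0.18925377] [-0.25125265  0.49629402 -0.5903104   1.54871925  0.29100521  1.18579889
 -0.79653109]
(array([731.2635498 , 467.38171387]), (51.580833435058594, 113.20122528076172), np.float32(18.5994)) (570, 0, 70, 144)
```

View pics/w1.png

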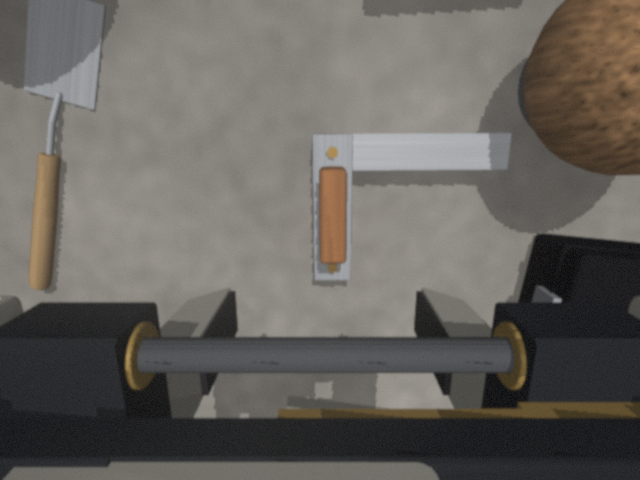

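The wrist view shows the handle at cols 320–347, rows 167–264, and the blade running right to (511, 133–170). The blade tip is close to the ball, so I'll lift slightly and move away from it before going higher.

```bash
python3 - <<'E'
from h import *
im=cv2.imread('pics/w1.png');c=optics.calibration('wrist')
hsv=cv2.cvtColor(im,cv2.COLOR_BGR2HSV)
hm=cv2.inRange(hsv,(0,110,60),(20,255,255))
print('handle',rect(c,big(hm,(300,160,365,285)),.06))
print('stock ends heel TL,TR(blade), toe BL, BR, bladetip',cast(c,[(313.5,134),(511,133),(314.5,280),(350,279)],.026)*1000)
s=sensors.observe();R=cv2.Rodrigues(s['ee_rot'])[0];print('tool y yaw',np.degrees(np.arctan2(R[1,1],R[0,1])), R[:,2])
E
```

```text
handle (array([532.63067627, 332.23104858]), (21.502246856689453, 89.67194366455078), np.float32(5.461481))
stock ends heel TL,TR(blade), toe BL, BR, bladetip [[508.86139174 402.06788624  26.        ]
 [684.26188205 420.39818404  26.        ]
 [522.46502517 263.27765619  26.        ]
 [557.50501889 267.835407    26.        ]]
tool y yaw 5.699565670844435 [ 4.36944884e-04 -6.77267851e-04 -9.99999675e-01]
```

Call:
arm_command(deltas=[0,0,0,0.007,0.005,-0.05,80,0,0,0,0.007,0.005,-0.1,80,0,0,0,0.007,0.005,-0.14,80,0,0,0,0.007,0.005,-0.17,80,0,0,0,0.007,0.005,-0.19,80,0,0,0,0.007,0.005,-0.197,80,0,0,0,0.007,0.005,-0.197,80,0,0,0,0.007,0.005,-0.197,80,0,0,0,0.007,0.005,-0.197,15,0,0,0,0.007,0.005,-0.197,15,0,0,0,0.007,0.005,-0.197,15,0,0,0,0.007,0.005,-0.197,15,0,0,0,0.007,0.005,-0.197,15,0,0,0,0.007,0.005,-0.197,15,0,0,0,0.007,0.005,-0.197,15,0,0,0,0.007,0.005,-0.197,15], force=45)

```text
clock: 4.15
position: [0.5319, 0.3348, 0.0486]
ee_rot: [-2.106, -2.331, 0.001]
force: [-0.2, -0.2, 1.5]
width: 0.255
gripper_force: 44.9
```

Call:
arm_command(deltas=[0,0,0,0,0,0.005,15,0,0,0,-0.015,-0.01,0.01,15,0,0,0,-0.03,-0.03,0.012,15,0,0,0,-0.045,-0.06,0.015,15,0,0,-0.02,-0.06,-0.09,0.03,15,0,0,-0.04,-0.08,-0.12,0.05,15,0,0,-0.06,-0.082,-0.15,0.05,15,0,0,-0.08,-0.082,-0.18,0.05,15,0,0,-0.096,-0.082,-0.21,0.05,15,0,0,-0.096,-0.082,-0.24,0.05,15,0,0,-0.096,-0.082,-0.27,0.05,15,0,0,-0.096,-0.082,-0.3,0.05,15,0,0,-0.096,-0.082,-0.325,0.05,15,0,0,-0.096,-0.082,-0.338,0.05,15,0,0,-0.096,-0.082,-0.343,0.05,15,0,0,-0.096,-0.082,-0.343,0.05,15,0,0,-0.096,-0.082,-0.343,0.05,15,0,0,-0.096,-0.082,-0.343,0.05,15])

```text
clock: 5.95
position: [0.4503, -0.0067, 0.0988]
ee_rot: [-2.273, -2.168, -0.001]
force: [0.6, 0.7, -3.0]
width: 0.258
gripper_force: 44.9
```

```bash
python3 - <<'E'
from h import *
s=sensors.observe();print(s['clock'],s['position'],s['ee_rot'],s['force'],s['width'])
R=cv2.Rodrigues(s['ee_rot'])[0];print('tool y yaw',np.degrees(np.arctan2(R[1,1],R[0,1])))
cv2.imwrite('pics/w2.png',optics.get_image('wrist'));cv2.imwrite('pics/t2.png',optics.get_image('top'))
E
```

```text
5.95 [ 0.45028671 -0.00670061  0.0988306 ] [-2.27328309e+00 -2.16803468e+00 -9.71089213e-04] [ 0.64321236  0.72874286 -3.04990194] 0.2578510481861531
tool y yaw -2.7150371493072964
```

View pics/w2.png

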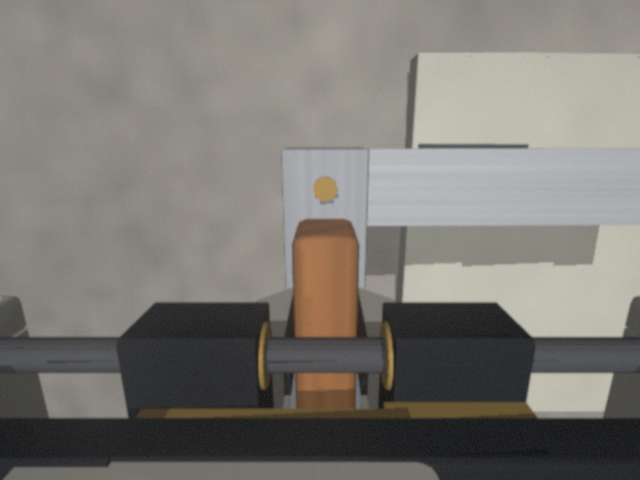

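The wrist view shows the square held level. Its blade's outer edge is at row 149, the tick's upper edge shows at about row 145 (cols 418–528), and the slab's near edge is at about col 415. Next I'll measure all three.

```bash
cat > m.py <<'E'
from h import *
def lines(im,c,zb):
    g=cv2.cvtColor(im,cv2.COLOR_BGR2GRAY).astype(float)
    g=cv2.GaussianBlur(g,(0,0),1)
    dx=np.gradient(g,axis=1);dy=np.gradient(g,axis=0)
    def sub(v):
        i=int(np.argmax(v)); 
        return i if i in(0,len(v)-1) else i+(v[i-1]-v[i+1])/(2*(v[i-1]-2*v[i]+v[i+1]))
    def fit(P):
        vx,vy,x,y=cv2.fitLine((P[:,:2]*1000).astype(np.float32),cv2.DIST_HUBER,0,.01,.01).ravel();return np.array([x,y]),np.array([vx,vy])
    return g,dx,dy,sub,fit
E
python3 - <<'E'
from m import *
im=cv2.imread('pics/w2.png');c=optics.calibration('wrist')
zs=.0988-.0486
g,dx,dy,sub,fit=lines(im,c,0)
sl=[(400+sub(dx[r,400:430]),r) for r in range(62,135)]
bo=[(q,140+sub(dy[140:158,q])) for q in range(375,410)]+[(q,140+sub(dy[140:158,q])) for q in range(535,635)]
tk=[(q,136+sub(-dy[136:148,q])) for q in range(425,522)]
fa=[(355+sub(-np.abs(dx[r,355:380])*-1),r) for r in range(232,270)]
st=[(q,140+sub(dy[140:158,q])) for q in range(290,362)]
slw=fit(cast(c,sl,.02));bw=fit(cast(c,bo,zs+.026));tw=fit(cast(c,tk,.02));fw=fit(cast(c,fa,zs+.026));stw=fit(cast(c,st,zs+.026))
for n,(p,d) in dict(slab=slw,blade=bw,tick_up=tw,face=fw,heel=stw).items(): print(n,p,d,np.degrees(np.arctan2(d[1],d[0])))
print(sl[::20],bo[::30],tk[::30],fa[::10],st[::20])
v=slw[1]*np.sign(slw[1][1]);u=np.array([v[1],-v[0]])
print('yaw slab',np.degrees(np.arctan2(u[1],u[0])))
print('gap face->slab along u',(slw[0]-fw[0])@u,' tick centre - blade edge along v',(tw[0]-bw[0])@v-2.5, (tw[0]-stw[0])@v-2.5)
E
```

```text
slab [503.30945  84.41463] [0.05230562 0.9986311 ] 87.00174
blade [538.8203    56.630756] [ 0.99717873 -0.07506397] -4.3048973
tick_up [535.0583    59.115433] [ 0.99865294 -0.05188804] -2.974301
face [467.21344   18.714628] [ 0.01479353 -0.99989057] -89.15236
heel [455.45163   61.940582] [ 0.99890804 -0.04672019] -2.6778443
[(np.float64(417.17655703071404), 62), (np.float64(415.800503260504), 82), (np.float64(414.47606324569546), 102), (np.float64(413.2338148549504), 122)] [(375, np.float64(148.67923835907558)), (405, np.float64(148.2276929775958)), (560, np.float64(141.60644459406114)), (590, np.float64(154.25860161805764)), (620, np.float64(153.2480730314832))] [(425, np.float64(143.41287812107382)), (455, np.float64(143.62950555937917)), (485, np.float64(143.62490497852423)), (515, np.float64(143.86097346788478))] [(355, 232), (np.float64(358.22913056045286), 242), (np.float64(358.8603921175595), 252), (np.float64(358.48299297504377), 262)] [(290, np.float64(149.44730240271718)), (310, np.float64(149.4516836809837)), (330, np.float64(149.42182947285843)), (350, np.float64(149.41058564505275))]
yaw slab -2.9982593
gap face->slab along u 32.61012  tick centre - blade edge along v -0.21549988 -1.1574066
```

Call:
arm_command(deltas=[0,0,-0.003,0.01,-0.002,-0.02,15,0,0,-0.003,0.02,-0.003,-0.035,15,0,0,-0.003,0.022,-0.003,-0.045,15,0,0,-0.003,0.022,-0.003,-0.049,15,0,0,-0.003,0.022,-0.003,-0.049,15,0,0,-0.003,0.022,-0.003,-0.049,15,0,0,-0.003,0.022,-0.003,-0.049,15])

```text
clock: 6.75
position: [0.4722, -0.011, 0.0503]
ee_rot: [2.28, 2.16, 0.001]
force: [-0.4, -0.2, -2.8]
width: 0.258
gripper_force: 44.9
```

```bash
python3 - <<'E'
from m import *
s=sensors.observe();print(s['clock'],s['position'],s['force'],s['ft_torque'])
R=cv2.Rodrigues(s['ee_rot'])[0];print('tool y yaw',np.degrees(np.arctan2(R[1,1],R[0,1])))
c=optics.calibration('wrist');im=optics.get_image('wrist')
cv2.imwrite('pics/w3.png',im)
cv2.imwrite('pics/w3c.png',cv2.resize(im[100:300,270:470],None,fx=3,fy=3,interpolation=cv2.INTER_CUBIC))
E
```

```text
6.75 [ 0.4721942  -0.01103925  0.05029018] [-0.39417274 -0.1587386  -2.84304017] [-0.02396404 -0.10055294 -0.03782885]
tool y yaw -3.0958271508303237
```

View pics/w3c.png

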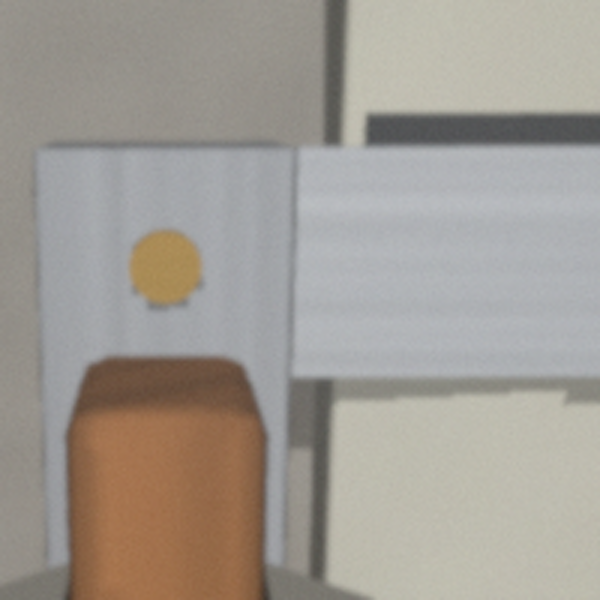

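The crop shows the stock parallel to the slab edge with a gap of about 7–8 mm, and most of the tick visible just above the blade edge. That puts the tick centre about 2 mm to +y. I'll lower the square, correct sideways and push slowly to contact.

Call:
arm_command(deltas=[0,0,0,0.001,0.002,0,15,0,0,0,0.003,0.002,-0.001,15,0,0,0,0.004,0.002,-0.0015,15,0,0,0,0.005,0.002,-0.0015,15,0,0,0,0.006,0.002,-0.0015,15,0,0,0,0.007,0.002,-0.0015,15,0,0,0,0.008,0.002,-0.0015,15,0,0,0,0.008,0.002,-0.0015,15])

```text
clock: 7.6
position: [0.4768, -0.009, 0.0485]
ee_rot: [-2.278, -2.159, 0.008]
force: [-16.3, 0.3, 22.7]
width: 0.262
gripper_force: 45.0
```

Call:
arm_command(deltas=[0,0,0,0,0,0.0008,15,0,0,0,0.001,0,0.0008,15,0,0,0,0.002,0,0.0008,15,0,0,0,0.003,0,0.0008,15,0,0,0,0.003,0,0.0008,15])

```text
clock: 8.1
position: [0.4796, -0.0092, 0.0486]
ee_rot: [-2.278, -2.159, 0.009]
force: [-13.2, 1.4, 11.4]
width: 0.26
gripper_force: 45.0
```

```bash
python3 - <<'E'
from m import *
s=sensors.observe();print(s['clock'],s['position'],s['force'],s['ft_torque'])
R=cv2.Rodrigues(s['ee_rot'])[0];print('tool y yaw',np.degrees(np.arctan2(R[1,1],R[0,1])),R[:,2])
im=optics.get_image('wrist')
cv2.imwrite('pics/w4c.png',cv2.resize(im[100:300,270:470],None,fx=3,fy=3,interpolation=cv2.INTER_CUBIC))
E
```

```text
8.1 [ 0.47963505 -0.00915709  0.04858209] [-13.15340294   1.41147505  11.38424131] [0.3173869  2.87734403 0.05864026]
tool y yaw -3.071732141683452 [-0.00646725 -0.00130156 -0.99997824]
```

View pics/w4c.png

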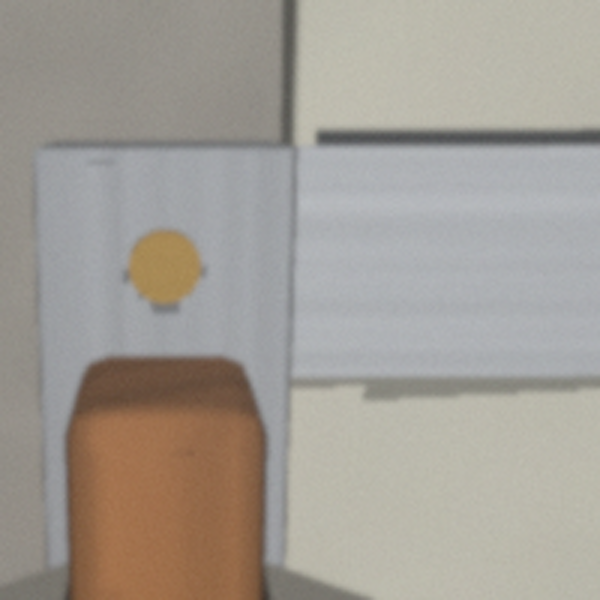

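The slab edge (col 296) now nearly coincides with the stock face (col 297), and the tick is mostly under the blade edge. I'll push on until there's clear contact.

Call:
arm_command(deltas=[0,0,0,0,0,0.0006,15,0,0,0,0.001,0,0.0006,15,0,0,0,0.002,0,0.0006,15,0,0,0,0.003,0,0.0006,15,0,0,0,0.003,0,0.0006,15])

```text
clock: 8.65
position: [0.4798, -0.0092, 0.0486]
ee_rot: [-2.275, -2.157, 0.015]
force: [-20.9, 1.6, 16.0]
width: 0.254
gripper_force: 45.0
```

Call:
arm_command(deltas=[0,0,0,-0.003,0,0,15,0,0,0,-0.005,0,0,15,0,0,0,-0.005,0,0,15,0,0,0,-0.005,0,0,60,0,0,0,-0.005,0,0,60,0,0,0,-0.005,0,0,60,0,0,0,-0.005,0,0,60,0,0,0,-0.005,0,0.01,60,0,0,0,-0.005,0,0.04,60,0,0,0,-0.005,0,0.08,60,0,0,0,-0.005,0,0.12,60,0,0,0,-0.005,0,0.12,60,0,0,0,-0.005,0,0.12,60])

```text
clock: 9.95
position: [0.4819, -0.0092, 0.1712]
ee_rot: [2.279, 2.158, 0.003]
force: [0.3, 0.3, -0.3]
width: 0.654
gripper_force: 0.0
```

```bash
python3 - <<'E'
from m import *
s=sensors.observe();print(s['clock'],s['position'],s['force'],s['width'])
c=optics.calibration('wrist');im=optics.get_image('wrist');cv2.imwrite('pics/w5.png',im)
E
```

```text
9.95 [ 0.48190183 -0.0091585   0.17118092] [ 0.29517163  0.27936542 -0.26829757] 0.6542041463485799
```

View pics/w5.png

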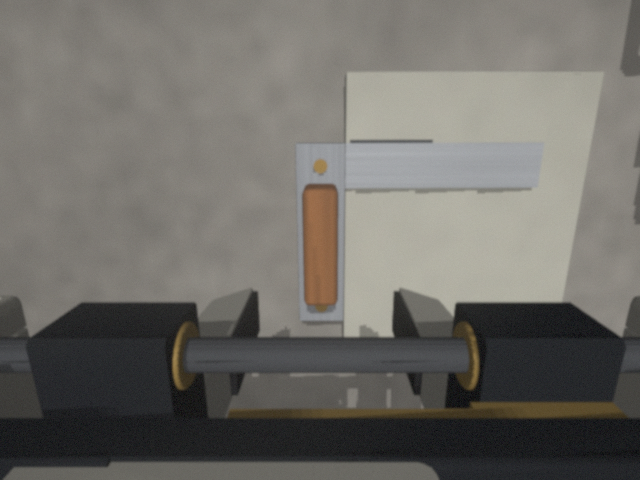

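The square is released and stands against the slab, its face at about col 345 and its blade edge at row 143, with a sliver of tick at row 141. I'll check the gap numerically using the stock's rear edge (z = 26 mm) plus 36 mm.

```bash
python3 - <<'E'
from m import *
im=cv2.imread('pics/w5.png');c=optics.calibration('wrist')
g,dx,dy,sub,fit=lines(im,c,0)
sl=fit(cast(c,[(338+sub(dx[r,338:355]),r) for r in range(78,136)],.02))
bk=fit(cast(c,[(290+sub(dx[r,290:302]),r) for r in range(152,310)],.026))
fr=fit(cast(c,[(338+sub(dx[r,338:352]),r) for r in range(200,315)],.026))
bo=fit(cast(c,[(q,138+sub(dy[138:150,q])) for q in range(440,530)],.026))
tk=fit(cast(c,[(q,132+sub(-dy[132:143,q])) for q in range(358,428)],.02))
for l in(sl,bk,fr,bo,tk):print(l[0],np.degrees(np.arctan2(l[1][1],l[1][0])))
v=sl[1]*np.sign(sl[1][1]);u=np.array([v[1],-v[0]])
h=bk[1]*np.sign(bk[1][1])
for k in(70,-70):
    p=bk[0]+h*k+36*np.array([h[1],-h[0]]);print('face',k,(p-sl[0])@u)
print('front',(fr[0]-sl[0])@u,'blade-tick',(bo[0]-tk[0])@v+2.5)
E
```

```text
[502.41403   86.345215] 87.18712
[461.9141     -4.2096095] 86.95205
[491.5      -22.984715] 87.401825
[606.833     50.866768] -2.0497637
[529.8586    59.879402] -2.950907
face 70 0.27964908
face -70 -0.29474354
front -5.535603 blade-tick -2.7243176
```

The face is within about 0.3 mm of the slab edge at both ends, and the blade is about 2.7 mm from the tick centre. The separate front-edge fit (−5.5 mm) doesn't agree with the image; it looks like the fit caught a different edge. The contact force and the rear-edge measurement agree with each other, so I'm handing it in.

```bash
python3 -c "
from cell import arm
print(arm.sign_off())"
```

```text
the job is handed in; nothing more can be done
None
```

The square is set with its stock flush to the slab's near edge (about 0.3 mm off at each end by the wrist camera) and its blade edge about 2.7 mm from the middle of the pencil line; I let go of it, kept clear of the float, and handed the job in at about 10 s, though the hand-in gave no verdict.

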